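Snap the lid of the card box shut all round

TASK

The snap lid of the card box has been laid on but none of its six rim sections is clipped. With the fingertips press the two short-end sections down until they click, and only then press the four sections along the long sides, until the whole rim has clicked shut. Do not lift the box or push it away from its place, leave everything else on the desk alone, and finish with the hand clear.

Things in the scene. Friction and masses are not known exactly. Their poses are not given: they have to be found in the camera images.
- card_box: Grey plastic card tub, 180 x 124 x 52 mm high, loose, about 0.87 kg, with a white snap lid 186 x 130 mm. Origin: centre of the underside; x along the length, z up. Lid: fixed centre panel (128 x 72 mm, top 57 mm above the desk, plain paper label) ringed by six separate 27 mm wide rim sections, one per short end, two per long side; flat tops 66 mm above the desk when up, 58 mm shut.
- end_a (a joint): Lid rim section: the short-end section at the +x end of the box, running the full 130 mm width (27 x 130 mm). Slide in m: 0 = sprung up, 0.008 = clicked shut; it moves straight down only. Over-centre snap: about 6 N starts it moving; let go before 0.004 it springs back up, past that it snaps down by itself and stays shut.
- end_a_top (a point): Centre of the flat top of end_a; moves down with it. 79.5 mm from the box's centre, on the +x side; axes as the box.
- end_b (a joint): Lid rim section: the short-end section at the -x end of the box, running the full 130 mm width (27 x 130 mm). Slide in m: 0 = sprung up, 0.008 = clicked shut; it moves straight down only. Over-centre snap: about 6 N starts it moving; let go before 0.004 it springs back up, past that it snaps down by itself and stays shut.
- end_b_top (a point): Centre of the flat top of end_b; moves down with it. 79.5 mm from the box's centre, on the -x side; axes as the box.
- side_1 (a joint): Lid rim section: the +x half of the long side at +y (64 x 27 mm). Slide in m: 0 = sprung up, 0.008 = clicked shut; it moves straight down only. Over-centre snap: about 6 N starts it moving; let go before 0.004 it springs back up, past that it snaps down by itself and stays shut.
- side_1_top (a point): Centre of the flat top of side_1; moves down with it. 33 mm from the box's centre towards +x and 51.5 mm towards +y; axes as the box.
- side_2 (a joint): Lid rim section: the -x half of the long side at +y (64 x 27 mm). Slide in m: 0 = sprung up, 0.008 = clicked shut; it moves straight down only. Over-centre snap: about 6 N starts it moving; let go before 0.004 it springs back up, past that it snaps down by itself and stays shut.
- side_2_top (a point): Centre of the flat top of side_2; moves down with it. 33 mm from the box's centre towards -x and 51.5 mm towards +y; axes as the box.
- side_3 (a joint): Lid rim section: the -x half of the long side at -y (64 x 27 mm). Slide in m: 0 = sprung up, 0.008 = clicked shut; it moves straight down only. Over-centre snap: about 6 N starts it moving; let go before 0.004 it springs back up, past that it snaps down by itself and stays shut.
- side_3_top (a point): Centre of the flat top of side_3; moves down with it. 33 mm from the box's centre towards -x and 51.5 mm towards -y; axes as the box.
- side_4 (a joint): Lid rim section: the +x half of the long side at -y (64 x 27 mm). Slide in m: 0 = sprung up, 0.008 = clicked shut; it moves straight down only. Over-centre snap: about 6 N starts it moving; let go before 0.004 it springs back up, past that it snaps down by itself and stays shut.
- side_4_top (a point): Centre of the flat top of side_4; moves down with it. 33 mm from the box's centre towards +x and 51.5 mm towards -y; axes as the box.
- clamp_a: Chrome bulldog clamp lying flat near the box, 66 x 50 mm, 18 mm high, 60 g, loose. Not part of the job. Origin: centre of the underside.
- clamp_b: Chrome bulldog clamp lying flat near the box, 66 x 50 mm, 18 mm high, 60 g, loose. Not part of the job. Origin: centre of the underside.
- slate: Square slate weight, 80 x 80 x 22 mm, fixed to the desk, beside the box. Not part of the job. Origin: centre of the underside.
- bone_folder: Bone folder with a turned boxwood handle, 127 mm long, 18 mm thick, lying loose on the slate weight along its x. Not part of the job. Origin: under its middle.
Things that resemble listed ones, but are neither listed nor needed, are in the scene too. Leave any blue or purple look-alike of the card_box alone.

How it is judged:
By the outcome, as a careful person would: the job done as asked, in the order asked, and still so for the second after the job is handed in, with the robot touching nothing.
It also fails if it takes over 51 s, if anything falls off the work surface, if the arm or the gripper's body presses on something with over 40 N, if the wrist force passes 120 N, or if a joint passes its speed limit or range.

ROBOT

A 6-joint arm with a two-finger parallel gripper is mounted at the origin on the work surface. World frame = base frame: x ahead of the robot, y to its left, z up, the work surface at z = 0. Lengths are in mm, angles in rad, forces in N, time in s.
With the tool pointing down it reaches from about 300 to 775 mm from the base axis. Payload 14.6 kg.
Tool frame: the origin (TCP) lies between the finger pads; the fingertips stand 8 mm ahead of it and the grasp point (between the pads) lies 11 mm behind it; y points along the fingers, x is the direction in which the jaws open and shut, and the axes are right-handed (so a half turn about y gives the same grasp; the last joint's range is limited). The gripper opens to 94 mm and grips with 3 to 60 N. Pads are 16 mm wide; open, the fingers measure 119 mm over their backs; the gripper's body (75 mm by 177 mm) begins 78 mm behind the grasp point.
Start: joints at [-1.399, 0.3, 1.521, -0, 1.321, -0.067], TCP at [130.089, -534.384, 213.446] pointing down, gripper open.
Joint ranges: [-3.03, 3.03], [-0.79, 2.21], [0.23, 2.52], [-1.04, 4.18], [0, 3.07], [-2.55, 2.55]. Speed limits (rad/s): [2.22, 2.22, 2.57, 3.14, 3.14, 3.14].

INTERFACE

Orientations are given as [roll, pitch, yaw] about the fixed x, y, z axes, in that order (R = Rz(yaw) Ry(pitch) Rx(roll)).
In Python, from cell import read_state, imaging, order gives the robot as it stands. The module is installed in compiled form; this text tells all that it offers.
- The arm moves only by the shell command python3 -m handwheel 'ROWS' [FORCE]. ROWS is JSON, a list that holds one entry, the list of rows, each a list of 7 numbers: the shift along the tool's x, y, z in mm, then the turn, a rotation vector about the tool's x, y, z in degrees, then the opening, from -1 (shut) to 1 (fully open), so that 0 is half open. A call has 1 to 5 rows; each row is the pose to reach, as a shift and turn from the pose measured when the call began, along the tool's axes at that moment; what a row does not reach only later rows make up. A row lasts 1/12 s, in which the tool goes at most 41.7 mm and 7.16 degrees, less where a joint would pass 70% of its speed; a pose out of reach is approached as far as the arm can. A call with a gripper value outside its range is refused whole. The fingers move at their own pace and stop on an object; FORCE is the grip in N (left out, the last holds). Time passes only in rows, so rows that repeat a pose let the fingers close. It gives the time, the measured TCP pose, the force and the opening at its end, in the units of the state.
- read_state(): the state, without advancing time (a new reading comes with each control period).
- imaging.camera(name): name is "side" or "top"; returns (picture, depth): 480x640x3 uint8, red, green, blue; 480x640 float32, mm along the optical axis (not along the pixel's ray), 0 where there is no reading.
- imaging.get_calibration(name): a dict with "mtx" (3x3 intrinsics, pixels), "world_from_camera" (4x4, takes a point from camera to world coordinates). Camera axes: x right, y down, z forward; pixel columns grow to the right and rows downward; lengths in mm; the calibration is good to about 2 mm. A picture is of the moment at which its call begins. get_calibration takes no time and is no camera call.
- order.sign_off(): hands the job in, once; it reports no verdict.
The state is a dict: "clock": time; "joints": joint angles; "qd": joint speeds; "effort": joint torques, N m; "eef_pos": TCP position; "eef_rot": TCP orientation; "wrist_force": force on the tool from outside, world axes, zero at the start; "moment": the same for the moment, N m; "finger_gap": finger opening in mm.
Only numpy, scipy, OpenCV 4.12 (cv2) and the standard library are available. Lean on these libraries where they do the work, as an engineer would, in place of code of your own. Each camera call takes 0.05 s, during which the arm holds its last target.

## Working session

There is one attempt and no reset: what is moved stays moved. The work goes in short steps, Python scripts to look and compute and a shell command to move; the robot and the scene stay as the last step left them, time stands still between calls to the robot, and variables do not carry over. Pictures are saved under pics/ and viewed, and the job is handed in when it is done.

```bash
mkdir -p pics; python3 - <<'E'
from cell import read_state, imaging
import cv2,numpy as np
print(read_state())
for n in("side","top"):
    p,d=imaging.camera(n);cv2.imwrite(f"pics/{n}0.png",p[:,:,::-1]);np.save(f"{n}0.npy",d)
    c=imaging.get_calibration(n);print(n,c["mtx"],c["world_from_camera"])
E
```

```text
{'clock': 0.0, 'joints': array([-1.39860381e+00,  3.00463544e-01,  1.52159052e+00,  1.11942752e-05,
        1.32070658e+00, -6.66239441e-02]), 'qd': array([-3.73116564e-05, -1.15393793e-03, -1.56128303e-03,  8.20307677e-04,
       -7.97236404e-04,  1.69249868e-03]), 'effort': array([ 1.16898968e-04, -5.31804264e+01, -3.52738667e+01,  7.08943186e-02,
        2.44784314e-02, -5.78338904e-05]), 'eef_pos': array([ 130.04666455, -534.13736146,  212.88647922]), 'eef_rot': array([-1.57070775e+00,  1.16467579e-03, -1.33198260e+00]), 'wrist_force': array([-0.19652863,  0.32149566, -0.29235163]), 'moment': array([-0.01496677, -0.02888457,  0.01749439]), 'finger_gap': 93.62138686340215}
side [[452.710031     0.         320.98454664]
 [  0.         452.710031   238.87141343]
 [  0.           0.           1.        ]] [[ 9.92147842e-01 -7.60946515e-02  9.92585675e-02  4.68128139e+02]
 [-1.23577862e-01 -7.18680367e-01  6.84271176e-01 -4.36945283e+02]
 [ 1.92658071e-02 -6.91164332e-01 -7.22440790e-01  5.90095350e+02]
 [ 0.00000000e+00  0.00000000e+00  0.00000000e+00  1.00000000e+00]]
top [[483.77486035   0.         320.18736243]
 [  0.         483.77486035 239.64044923]
 [  0.           0.           1.        ]] [[-6.19621313e-03 -9.98010397e-01  6.27443643e-02  4.99080965e+02]
 [-9.99961392e-01  6.57484383e-03  5.82982389e-03  7.55518513e+01]
 [-6.23075925e-03 -6.27058190e-02 -9.98012604e-01  9.02840009e+02]
 [ 0.00000000e+00  0.00000000e+00  0.00000000e+00  1.00000000e+00]]
```

View pics/top0.png

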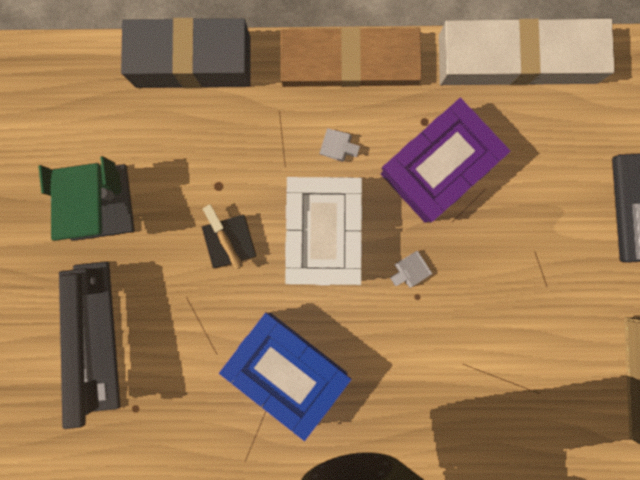

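View pics/side0.png

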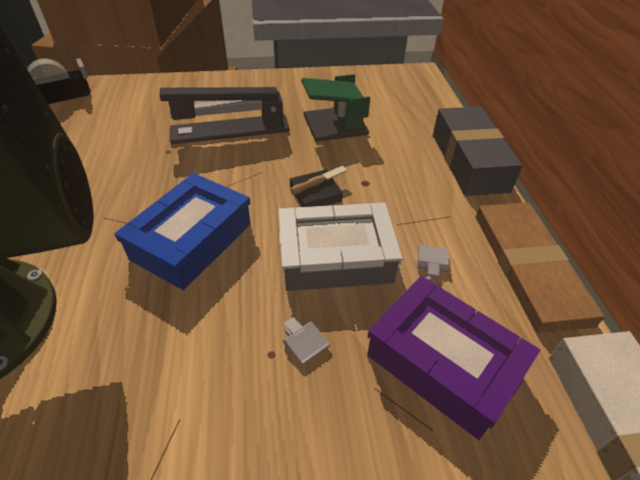

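The white-lidded grey box is at top (324,231) and side (338,245). The look-alikes are blue at top (285,376) and purple at top (445,160), and I'll leave both alone. The clamps are at (339,145) and (412,269), and the slate with the bone folder is at (230,240). Next I'll fit the pose and enlarge a crop.

```bash
cat > h.py <<'E'
from cell import read_state, imaging
import cv2,numpy as np
def cloud(n,d):
    c=imaging.get_calibration(n);K=c["mtx"];T=c["world_from_camera"]
    v,u=np.mgrid[:480,:640]
    P=np.stack([(u-K[0,2])/K[0,0]*d,(v-K[1,2])/K[1,1]*d,d],-1)
    return P@T[:3,:3].T+T[:3,3]
def proj(n,X):
    c=imaging.get_calibration(n);T=np.linalg.inv(c["world_from_camera"])
    p=T[:3,:3]@np.array(X)+T[:3,3];q=c["mtx"]@p;return q[:2]/q[2]
E
python3 - <<'E'
from h import *
for n,b in(("top",(280,170,370,292)),("side",(265,190,410,295))):
    im=cv2.imread(f"pics/{n}0.png");P=cloud(n,np.load(f"{n}0.npy"))
    u0,v0,u1,v1=b
    Q=P[v0:v1,u0:u1].reshape(-1,3)
    C=im[v0:v1,u0:u1].reshape(-1,3).astype(int)
    m=(Q[:,2]>61)&(Q[:,2]<72)
    print(n,m.sum(),np.median(Q[m,2]),np.percentile(Q[m,2],[5,95]))
    r=cv2.minAreaRect(Q[m,:2].astype(np.float32));print(r)
    # corners from box fit
    print(cv2.boxPoints(r))
    cv2.imwrite(f"pics/{n}crop.png",cv2.resize(im[v0-20:v1+20,u0-20:u1+20],None,fx=3.5,fy=3.5))
P=cloud("top",np.load("top0.npy"))
for nm,(u0,v0,u1,v1) in dict(c1=(315,122,362,165),c2=(388,248,434,290),sl=(200,200,260,270),pur=(380,95,510,225),blue=(215,310,352,442)).items():
    Q=P[v0:v1,u0:u1].reshape(-1,3);m=Q[:,2]>8;print(nm,Q[m].min(0).round(),Q[m].max(0).round())
E
```

```text
top 4669 66.3064538706085 [63.7565269  68.72381388]
((568.38134765625, 74.81837463378906), (131.23318481445312, 186.91366577148438), 89.40673828125)
[[474.2501    10.172966]
 [661.1538     8.237633]
 [662.5126   139.46378 ]
 [475.6089   141.39911 ]]
side 4217 65.61424044865862 [63.2441608  67.13926388]
((566.8067626953125, 39.256675720214844), (202.81695556640625, 187.52471923828125), 88.45364379882812)
[[470.34198 -59.58462]
 [657.7984  -64.64511]
 [663.27155 138.09798]
 [475.81512 143.15846]]
c1 [499.   8.   8.] [764.  80. 903.]
c2 [ 467. -122.    8.] [533.  76. 903.]
sl [499.  76.   8.] [620. 297. 903.]
pur [ 499. -252.    8.] [803.  76. 903.]
blue [213.  29.   8.] [499. 254. 903.]
```

View pics/topcrop.png

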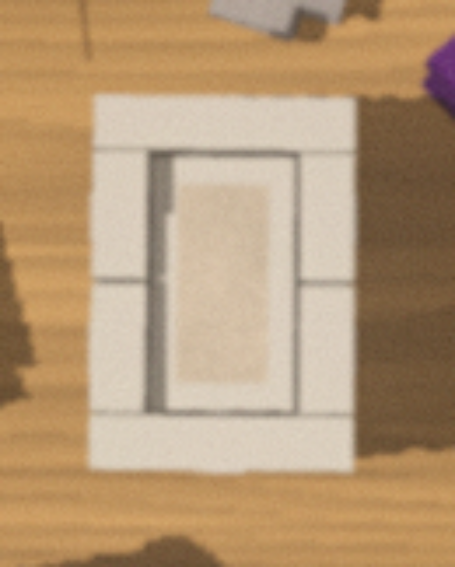

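View pics/sidecrop.png

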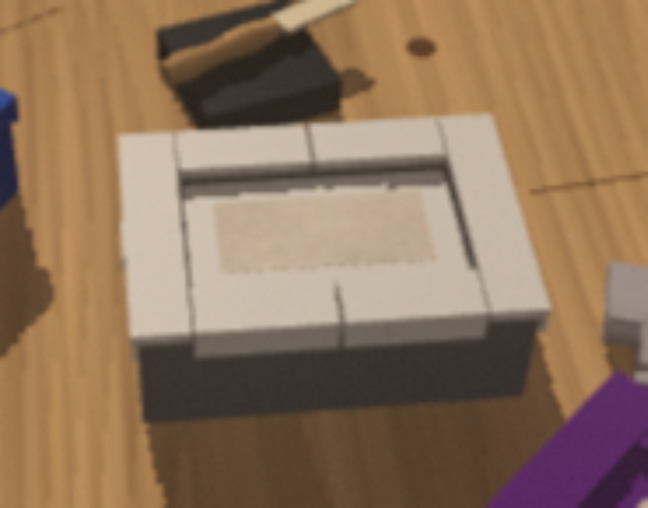

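The crops confirm the white lid, with all six sections up. The box centre is (568.4, 74.8) and its yaw is about -0.6°. I'll close the fingers, turn +14° about tool y so that tool x = world -y and tool z = world +x, and start travelling.

```bash
python3 -m handwheel '[[[-24,0,32,0,7,0,-1],[-48,0,64,0,14,0,-1],[-72,0,97,0,14,0,-1],[-96,0,130,0,14,0,-1],[-120,0,162,0,14,0,-1]]]' 20; python3 -c "
from h import *;s=read_state();print(s['eef_pos'],s['eef_rot'],s['finger_gap'])"
```

```text
clock: 0.52
eef_pos: [259.8, -377.5, 212.8]
eef_rot: [-1.571, 0.001, -1.577]
wrist_force: [0.9, -0.9, -0.1]
finger_gap: 64.0
[ 259.81134651 -377.47077147  212.84585583] [-1.57115609e+00  1.42656517e-03 -1.57683237e+00] 64.00686775707666
```

```bash
python3 -m handwheel '[[[-31,0,27,0,0,0,-1],[-62,0,54,0,0,0,-1],[-93,0,80,0,0,0,-1],[-124,0,107,0,0,0,-1],[-155,0,134,0,0,0,-1]]]'
python3 -m handwheel '[[[-31,0,27,0,0,0,-1],[-62,0,54,0,0,0,-1],[-93,0,80,0,0,0,-1],[-124,0,107,0,0,0,-1],[-155,0,134,0,0,0,-1]]]'
python3 -c "
from h import *;s=read_state();p=s['eef_pos'];print(p,s['eef_rot'],s['finger_gap'],'x',-(74-p[1]),'z',648-p[0])"
```

```text
clock: 0.93
eef_pos: [395.6, -221.4, 213.0]
eef_rot: [-1.571, 0.001, -1.577]
wrist_force: [0.2, -0.1, 1.0]
finger_gap: 30.8
clock: 1.35
eef_pos: [531.4, -65.2, 213.0]
eef_rot: [-1.571, 0.001, -1.577]
wrist_force: [0.1, -1.9, 0.8]
finger_gap: 0.6
[531.42877675 -65.19785199 213.02082485] [-1.57138493e+00  1.32065282e-03 -1.57667675e+00] 0.5926075634609711 x -139.19785199110538 z 116.57122324713498
```

Next I'll move over the far end (648, 74), then down to TCP z of about 95, which puts the fingertips at 87.

```bash
python3 -m handwheel '[[[-30,0,25,0,0,0,-1],[-60,0,50,0,0,0,-1],[-90,0,75,0,0,0,-1],[-120,0,100,0,0,0,-1],[-139,0,117,0,0,0,-1]]]'
python3 -m handwheel '[[[0,30,0,0,0,0,-1],[0,60,0,0,0,0,-1],[0,90,0,0,0,0,-1],[0,118,0,0,0,0,-1],[0,118,0,0,0,0,-1]]]'
python3 - <<'E'
from h import *
p,d=imaging.camera("side");cv2.imwrite("pics/s1.png",cv2.resize(p[150:320,230:450,::-1],None,fx=3.4,fy=3.4))
s=read_state();print(s['eef_pos'],s['wrist_force'],s['finger_gap'])
E
```

```text
clock: 1.77
eef_pos: [650.3, 76.1, 212.3]
eef_rot: [-1.572, 0.002, -1.575]
wrist_force: [-0.0, -1.3, 0.5]
finger_gap: 0.4
clock: 2.18
eef_pos: [647.3, 76.2, 87.9]
eef_rot: [-1.582, 0.001, -1.575]
wrist_force: [-0.1, 0.2, -0.5]
finger_gap: 0.4
[648.73333171  76.21398343  91.61451907] [ 0.05778853 -0.41508355 -0.09688348] 0.7781403292375407
```

View pics/s1.png

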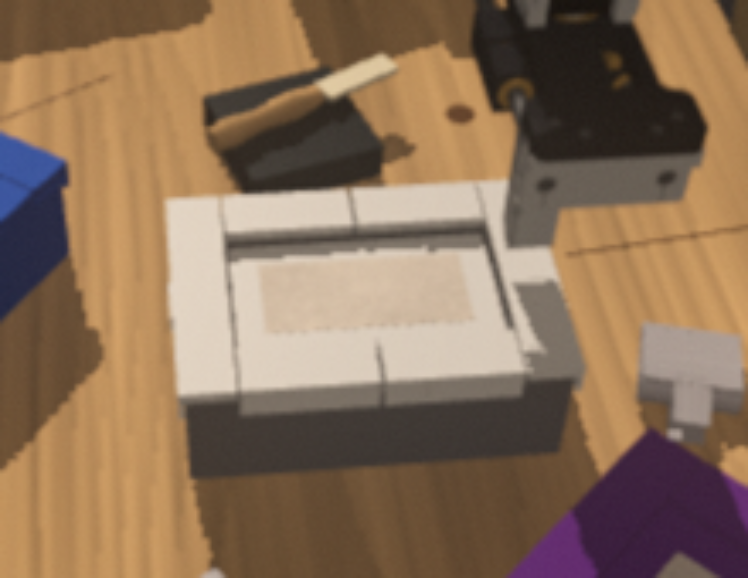

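The closed tips (crop 532,240) are centred over the far short-end section. I'll press slowly, since contact is expected at TCP z of about 74.

```bash
python3 -m handwheel '[[[0,5,0,0,0,0,-1],[0,10,0,0,0,0,-1],[0,13,0,0,0,0,-1],[0,15,0,0,0,0,-1],[0,16,0,0,0,0,-1]]]'
python3 -m handwheel '[[[0,1,0,0,0,0,-1],[0,2,0,0,0,0,-1],[0,3,0,0,0,0,-1],[0,4,0,0,0,0,-1],[0,5,0,0,0,0,-1]]]'
```

```text
clock: 2.65
eef_pos: [648.8, 76.3, 76.0]
eef_rot: [-1.577, 0.001, -1.575]
wrist_force: [-0.2, 0.2, 0.0]
finger_gap: 0.4
clock: 3.07
eef_pos: [649.0, 76.2, 71.3]
eef_rot: [-1.576, 0.001, -1.575]
wrist_force: [0.4, -0.5, 1.5]
finger_gap: 0.6
```

```bash
python3 -m handwheel '[[[0,1,0,0,0,0,-1],[0,2,0,0,0,0,-1],[0,3,0,0,0,0,-1],[0,4,0,0,0,0,-1],[0,4,0,0,0,0,-1]]]'
python3 -m handwheel '[[[0,1,0,0,0,0,-1],[0,1.5,0,0,0,0,-1],[0,1.5,0,0,0,0,-1]]]'
```

```text
clock: 3.48
eef_pos: [648.8, 76.2, 66.9]
eef_rot: [-1.577, 0.001, -1.575]
wrist_force: [0.5, 0.0, -0.0]
finger_gap: 0.2
clock: 3.73
eef_pos: [649.0, 76.3, 66.2]
eef_rot: [-1.576, 0.001, -1.575]
wrist_force: [-3.4, -0.4, 6.5]
finger_gap: 0.2
```

At tip height of about 58 mm the press meets the stop, so the section should have clicked. I'll raise and check.

```bash
python3 -m handwheel '[[[0,-8,0,0,0,0,-1],[0,-20,0,0,0,0,-1],[0,-30,0,0,0,0,-1],[0,-30,0,0,0,0,-1]]]'
cat > chk.py <<'E'
from h import *
import sys
t=sys.argv[1]
p,d=imaging.camera("side");P=cloud("side",d);q,d2=imaging.camera("top");P2=cloud("top",d2)
cv2.imwrite(f"pics/s{t}.png",cv2.resize(p[150:320,230:450,::-1],None,fx=3.4,fy=3.4))
a=np.radians(-0.6);R=np.array([[np.cos(a),-np.sin(a)],[np.sin(a),np.cos(a)]])
for n,PP in(("side",P),("top",P2)):
  for nm,(x,y) in dict(A=(79.5,0),B=(-79.5,0),s1=(33,51.5),s2=(-33,51.5),s3=(-33,-51.5),s4=(33,-51.5)).items():
    out=[]
    for o in(-45,-25,0,25,45) if nm in"AB" else (-18,0,18):
        w=R@(np.array([x,y])+(np.array([0,o]) if nm in"AB" else np.array([o,0])))+[568.4,74.8]
        m=(np.linalg.norm(PP[...,:2]-w,axis=-1)<7)&(PP[...,2]>40)&(PP[...,2]<300);out.append(round(float(np.median(PP[m][:,2])),1) if m.sum()>5 else None)
    print(n,nm,out)
s=read_state();print(s['clock'],s['eef_pos'].round(1),s['wrist_force'].round(1))
E
python3 chk.py 2
```

```text
clock: 4.07
eef_pos: [650.3, 76.3, 99.5]
eef_rot: [-1.572, 0.002, -1.575]
wrist_force: [0.2, -0.2, -0.4]
finger_gap: 0.2
side A [57.5, 228.4, 57.9, 57.9, 57.9]
side B [65.7, 65.5, 65.9, 65.8, 65.8]
side s1 [65.9, 65.8, 200.5]
side s2 [65.8, 65.7, 65.5]
side s3 [65.8, 65.7, 65.5]
side s4 [65.5, 65.6, 65.8]
top A [None, None, None, None, None]
top B [None, None, None, None, None]
top s1 [None, None, None]
top s2 [None, None, None]
top s3 [None, None, None]
top s4 [None, None, None]
4.1667 [649.4  76.2  96.9] [ 0.9  0.3 -0.4]
```

View pics/s2.png

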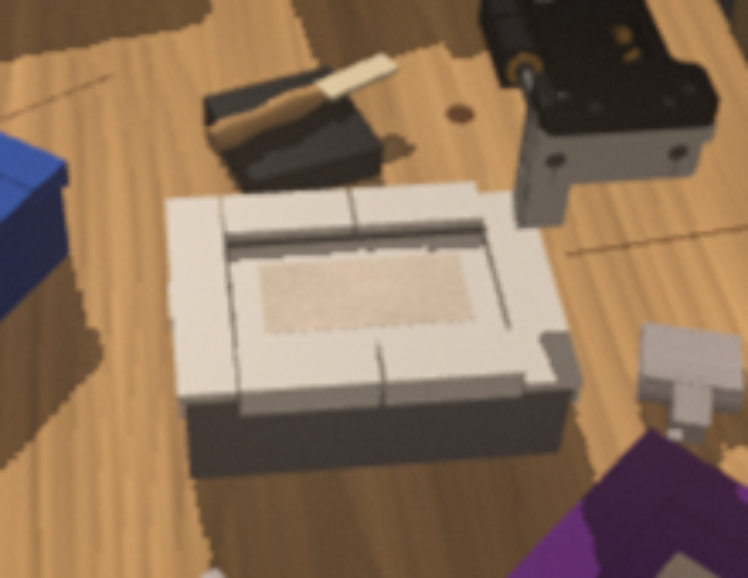

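End A is shut at 58 mm and the other sections are at 66 mm. Next is end B at (489, 75.6), which is -160 in tool z.

```bash
python3 -m handwheel '[[[0,0,-35,0,0,0,-1],[0,0,-70,0,0,0,-1],[0,0,-105,0,0,0,-1],[0,0,-140,0,0,0,-1],[0,0,-160,0,0,0,-1]]]'
python3 -m handwheel '[[[0,6,0,0,0,0,-1],[0,12,0,0,0,0,-1],[0,16,0,0,0,0,-1],[0,18,0,0,0,0,-1],[0,18,0,0,0,0,-1]]]'
```

```text
clock: 4.58
eef_pos: [486.0, 76.9, 96.9]
eef_rot: [-1.577, 0.001, -1.575]
wrist_force: [-0.4, 0.1, 0.3]
finger_gap: 0.7
clock: 5.0
eef_pos: [486.3, 76.8, 77.9]
eef_rot: [-1.579, 0.001, -1.575]
wrist_force: [-0.4, 0.9, 0.5]
finger_gap: 0.7
```

```bash
python3 -m handwheel '[[[0,1,2,0,0,0,-1],[0,2,2,0,0,0,-1],[0,4,2,0,0,0,-1],[0,5,2,0,0,0,-1],[0,6,2,0,0,0,-1]]]'
python3 -m handwheel '[[[0,1,0,0,0,0,-1],[0,2,0,0,0,0,-1],[0,3,0,0,0,0,-1],[0,4,0,0,0,0,-1],[0,5,0,0,0,0,-1]]]'
python3 -m handwheel '[[[0,0.5,0,0,0,0,-1],[0,1,0,0,0,0,-1],[0,1,0,0,0,0,-1]]]'
```

```text
clock: 5.42
eef_pos: [488.7, 76.8, 72.2]
eef_rot: [-1.577, 0.001, -1.575]
wrist_force: [1.3, -0.1, 2.2]
finger_gap: 0.5
clock: 5.83
eef_pos: [488.5, 76.8, 67.0]
eef_rot: [-1.578, 0.001, -1.575]
wrist_force: [-0.2, -0.4, -0.9]
finger_gap: 0.5
clock: 6.08
eef_pos: [488.5, 76.8, 66.2]
eef_rot: [-1.578, 0.001, -1.575]
wrist_force: [-2.1, 0.1, 5.8]
finger_gap: 0.7
```

```bash
python3 -m handwheel '[[[0,-8,0,0,0,0,-1],[0,-20,0,0,0,0,-1],[0,-30,0,0,0,0,-1],[0,-30,0,0,0,0,-1]]]'
python3 chk.py 3|grep -v top
```

```text
clock: 6.42
eef_pos: [489.7, 76.9, 98.5]
eef_rot: [-1.575, 0.001, -1.575]
wrist_force: [0.0, -0.3, 0.2]
finger_gap: 0.5
side A [57.6, 57.6, 57.6, 57.5, 57.2]
side B [57.6, 225.9, 57.7, 57.8, None]
side s1 [65.7, 65.9, 65.7]
side s2 [65.3, 66.0, 65.7]
side s3 [66.0, 65.5, 65.6]
side s4 [65.7, 65.6, 65.6]
6.5167 [488.8  76.8  96.6] [0.3 0.3 0.3]
```

View pics/s3.png

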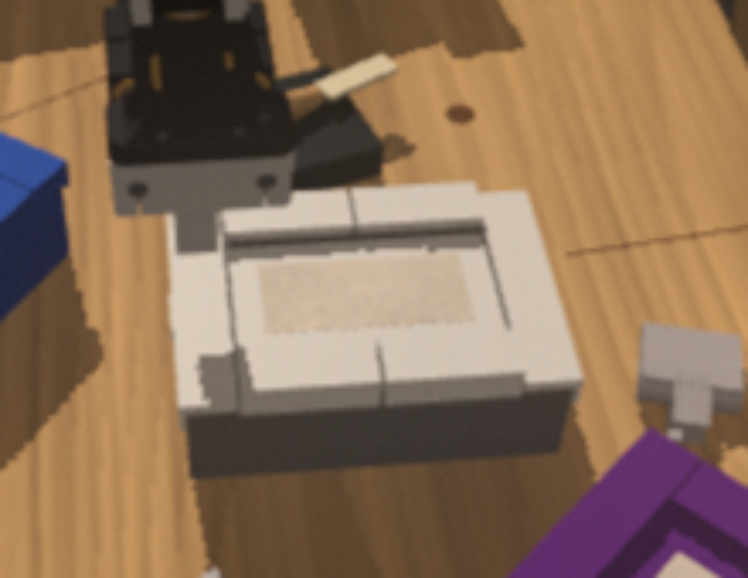

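Both ends read about 57.6 mm (shut) and the four sides are still at 66. Now side_2 at (536, 127).

```bash
python3 -m handwheel '[[[-17,0,16,0,0,0,-1],[-34,0,32,0,0,0,-1],[-50,0,47,0,0,0,-1],[-50,0,47,0,0,0,-1],[-50,6,47,0,0,0,-1]]]'
python3 -m handwheel '[[[0,4,0,0,0,0,-1],[0,8,0,0,0,0,-1],[0,11,0,0,0,0,-1],[0,13,0,0,0,0,-1],[0,14,0,0,0,0,-1]]]'
```

```text
clock: 6.93
eef_pos: [536.2, 127.1, 90.0]
eef_rot: [-1.577, 0.001, -1.574]
wrist_force: [-0.5, -0.6, -1.6]
finger_gap: 0.4
clock: 7.35
eef_pos: [535.9, 126.8, 75.7]
eef_rot: [-1.577, 0.001, -1.574]
wrist_force: [-0.2, -0.8, 0.4]
finger_gap: 0.6
```

```bash
python3 -m handwheel '[[[0,1,0,0,0,0,-1],[0,2,0,0,0,0,-1],[0,3,0,0,0,0,-1],[0,4,0,0,0,0,-1],[0,5,0,0,0,0,-1]]]'
python3 -m handwheel '[[[0,1,0,0,0,0,-1],[0,2,0,0,0,0,-1],[0,3,0,0,0,0,-1],[0,3.5,0,0,0,0,-1],[0,3.5,0,0,0,0,-1]]]'
python3 -m handwheel '[[[0,0.7,0,0,0,0,-1],[0,1.2,0,0,0,0,-1],[0,1.2,0,0,0,0,-1]]]'
```

```text
clock: 7.77
eef_pos: [536.0, 126.7, 70.7]
eef_rot: [-1.577, 0.001, -1.574]
wrist_force: [0.6, 0.4, -0.1]
finger_gap: 0.5
clock: 8.18
eef_pos: [535.9, 126.8, 67.0]
eef_rot: [-1.577, 0.001, -1.574]
wrist_force: [0.6, -0.3, -0.5]
finger_gap: 0.3
clock: 8.43
eef_pos: [536.0, 126.8, 66.2]
eef_rot: [-1.577, 0.001, -1.574]
wrist_force: [-2.2, 0.5, 5.6]
finger_gap: 0.6
```

The same stop signature. Next is side_1 at (602, 126): raise 25, shift +66 in tool z, then lower and press.

```bash
python3 -m handwheel '[[[0,-12,0,0,0,0,-1],[0,-22,0,0,0,0,-1],[0,-22,24,0,0,0,-1],[0,-22,48,0,0,0,-1],[0,-22,66,0,0,0,-1]]]'
python3 -m handwheel '[[[0,0,0,0,0,0,-1],[0,4,0,0,0,0,-1],[0,8,0,0,0,0,-1],[0,11,0,0,0,0,-1],[0,12,0,0,0,0,-1]]]'
```

```text
clock: 8.85
eef_pos: [603.9, 126.6, 89.6]
eef_rot: [-1.574, 0.002, -1.574]
wrist_force: [-0.2, 0.6, 0.2]
finger_gap: 0.4
clock: 9.27
eef_pos: [603.0, 126.7, 77.1]
eef_rot: [-1.575, 0.001, -1.574]
wrist_force: [0.7, -0.4, 0.1]
finger_gap: 0.3
```

```bash
python3 -m handwheel '[[[0,1,-1,0,0,0,-1],[0,2,-1,0,0,0,-1],[0,3,-1,0,0,0,-1],[0,4,-1,0,0,0,-1],[0,5,-1,0,0,0,-1]]]'
python3 -m handwheel '[[[0,1,0,0,0,0,-1],[0,2,0,0,0,0,-1],[0,3,0,0,0,0,-1],[0,4,0,0,0,0,-1],[0,5,0,0,0,0,-1]]]'
python3 -m handwheel '[[[0,0.7,0,0,0,0,-1],[0,1,0,0,0,0,-1],[0,1,0,0,0,0,-1]]]'
```

```text
clock: 9.68
eef_pos: [601.9, 126.7, 72.3]
eef_rot: [-1.576, 0.001, -1.574]
wrist_force: [-1.9, 0.3, 3.2]
finger_gap: 0.3
clock: 10.1
eef_pos: [601.9, 126.8, 67.1]
eef_rot: [-1.576, 0.001, -1.574]
wrist_force: [-0.2, 0.7, -0.2]
finger_gap: 0.5
clock: 10.35
eef_pos: [601.9, 126.7, 66.3]
eef_rot: [-1.576, 0.001, -1.574]
wrist_force: [-2.0, 0.3, 3.7]
finger_gap: 0.4
```

Side_4 at (601, 23) is next: raise, then +104 in tool x.

```bash
python3 -m handwheel '[[[0,-12,0,0,0,0,-1],[0,-24,0,0,0,0,-1],[34,-24,0,0,0,0,-1],[70,-24,0,0,0,0,-1],[104,-24,0,0,0,0,-1]]]'
python3 chk.py 4|grep -v top
python3 -m handwheel '[[[0,0,0,0,0,0,-1],[0,4,0,0,0,0,-1],[0,8,0,0,0,0,-1],[0,11,0,0,0,0,-1],[0,12,0,0,0,0,-1]]]'
```

```text
clock: 10.77
eef_pos: [602.0, 21.6, 91.8]
eef_rot: [-1.574, 0.001, -1.573]
wrist_force: [0.3, 0.1, -0.7]
finger_gap: 0.6
side A [57.6, 57.7, None, None, None]
side B [57.7, 57.7, 57.7, 57.5, 57.6]
side s1 [57.6, 57.3, None]
side s2 [57.8, 57.7, 57.8]
side s3 [65.6, 65.9, 65.9]
side s4 [205.2, 65.6, 65.6]
10.8667 [602.1  18.6  91.6] [-0.7  0.5  0.3]
clock: 11.28
eef_pos: [601.7, 19.4, 78.8]
eef_rot: [-1.575, 0.001, -1.577]
wrist_force: [0.6, 0.1, -0.4]
finger_gap: 0.8
```

View pics/s4.png

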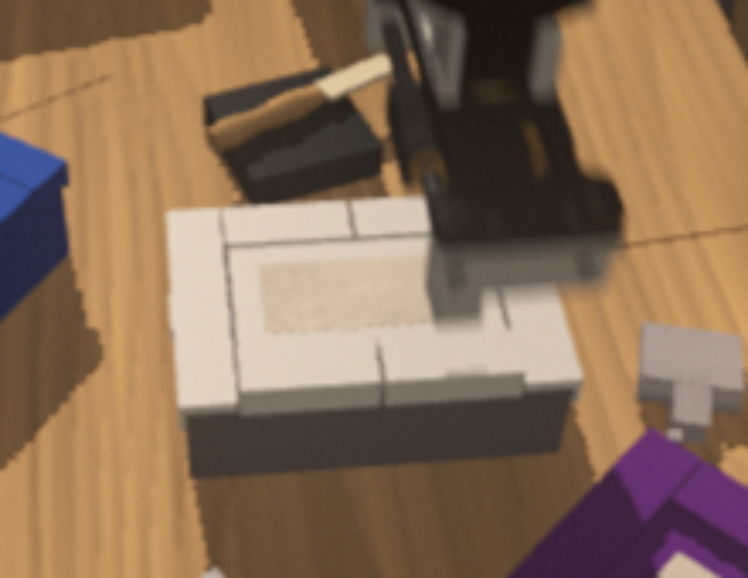

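Both +y sides are shut and the box hasn't moved. I'll correct y by about +3 mm while still above the lid, then press side_4.

```bash
python3 -m handwheel '[[[-3,0,-1,0,0,0,-1],[-3,2,-1,0,0,0,-1],[-3,3.5,-1,0,0,0,-1],[-3,4.5,-1,0,0,0,-1],[-3,5.5,-1,0,0,0,-1]]]'
python3 -m handwheel '[[[0,1,0,0,0,0,-1],[0,2,0,0,0,0,-1],[0,3,0,0,0,0,-1],[0,4,0,0,0,0,-1],[0,5,0,0,0,0,-1]]]'
python3 -m handwheel '[[[0,0.7,0,0,0,0,-1],[0,1.2,0,0,0,0,-1],[0,1.2,0,0,0,0,-1]]]'
```

```text
clock: 11.7
eef_pos: [600.7, 22.7, 73.5]
eef_rot: [-1.575, 0.001, -1.577]
wrist_force: [-3.0, 2.7, 4.8]
finger_gap: 0.9
clock: 12.12
eef_pos: [600.7, 22.6, 68.3]
eef_rot: [-1.575, 0.001, -1.577]
wrist_force: [-0.4, -0.3, -0.2]
finger_gap: 0.5
clock: 12.37
eef_pos: [600.6, 22.5, 66.9]
eef_rot: [-1.575, 0.001, -1.577]
wrist_force: [0.3, -0.1, 0.7]
finger_gap: 0.6
```

```bash
python3 -m handwheel '[[[0,0.8,0,0,0,0,-1],[0,0.8,0,0,0,0,-1]]]'; python3 -m handwheel '[[[0,-12,0,0,0,0,-1],[0,-22,0,0,0,0,-1],[0,-22,-24,0,0,0,-1],[0,-22,-48,0,0,0,-1],[0,-22,-65,0,0,0,-1]]]'
python3 -m handwheel '[[[0,0,0,0,0,0,-1],[0,4,0,0,0,0,-1],[0,8,0,0,0,0,-1],[0,11,0,0,0,0,-1],[0,12,0,0,0,0,-1]]]'
```

```text
clock: 12.53
eef_pos: [600.7, 22.5, 66.3]
eef_rot: [-1.575, 0.001, -1.577]
wrist_force: [0.3, -0.0, 1.0]
finger_gap: 0.5
clock: 12.95
eef_pos: [534.7, 22.9, 89.7]
eef_rot: [-1.574, 0.001, -1.577]
wrist_force: [-0.3, 0.5, -0.9]
finger_gap: 0.7
clock: 13.37
eef_pos: [534.9, 22.9, 76.9]
eef_rot: [-1.575, 0.001, -1.577]
wrist_force: [-0.4, 0.1, -1.0]
finger_gap: 0.5
```

```bash
python3 -m handwheel '[[[0,1,0,0,0,0,-1],[0,2,0,0,0,0,-1],[0,3,0,0,0,0,-1],[0,4,0,0,0,0,-1],[0,5,0,0,0,0,-1]]]'
python3 -m handwheel '[[[0,1,0,0,0,0,-1],[0,2,0,0,0,0,-1],[0,3,0,0,0,0,-1],[0,4,0,0,0,0,-1],[0,5,0,0,0,0,-1]]]'
python3 -m handwheel '[[[0,0.7,0,0,0,0,-1],[0,1,0,0,0,0,-1],[0,1,0,0,0,0,-1]]]'
python3 -m handwheel '[[[0,-20,0,0,0,0,-1],[0,-50,0,0,0,0,-1],[0,-80,0,0,0,0,-1],[0,-110,0,0,0,0,-1],[0,-130,0,0,0,0,-1]]]'
python3 -m handwheel '[[[35,0,-15,0,0,0,-1],[70,0,-30,0,0,0,-1],[105,0,-45,0,0,0,-1],[140,0,-60,0,0,0,-1],[170,0,-70,0,0,0,-1]]]'
python3 -m handwheel '[[[35,0,-15,0,0,0,-1],[70,0,-30,0,0,0,-1],[100,0,-45,0,0,0,-1],[120,0,-50,0,0,0,-1],[120,0,-50,0,0,0,-1]]]'
sed -i 's/cv2.imwrite(f"pics\/s{t}/cv2.imwrite(f"pics\/full{t}.png",q[:,:,::-1]);np.save("t.npy",d2);&/' chk.py; python3 chk.py 5; python3 -c "
from h import *
d=np.load('t.npy');print((d>0).mean(),d[231,290],d[200,290]);P=cloud('side',imaging.camera('side')[1])
m=(P[...,2]>54)&(P[...,2]<62)&(abs(P[...,0]-568)<130)&(P[...,1]>0)&(P[...,1]<160)
n,l,st,_=cv2.connectedComponentsWithStats(m.astype('uint8'));k=1+st[1:,4].argmax()
print(cv2.minAreaRect(P[l==k][:,:2].astype('float32')))"
```

```text
clock: 13.78
eef_pos: [535.1, 22.9, 72.0]
eef_rot: [-1.574, 0.001, -1.577]
wrist_force: [-0.2, -0.5, 2.0]
finger_gap: 0.5
clock: 14.2
eef_pos: [535.1, 22.9, 66.8]
eef_rot: [-1.575, 0.001, -1.577]
wrist_force: [0.6, 0.5, -0.2]
finger_gap: 0.3
clock: 14.45
eef_pos: [535.1, 22.9, 66.2]
eef_rot: [-1.574, 0.001, -1.577]
wrist_force: [-2.6, -0.2, 5.9]
finger_gap: 0.3
clock: 14.87
eef_pos: [536.0, 22.8, 199.1]
eef_rot: [-1.572, 0.001, -1.577]
wrist_force: [-0.3, -0.7, 0.1]
finger_gap: 0.2
clock: 15.28
eef_pos: [463.6, -148.5, 199.2]
eef_rot: [-1.572, 0.001, -1.577]
wrist_force: [0.8, 0.1, 0.1]
finger_gap: 0.5
clock: 15.7
eef_pos: [411.6, -271.1, 199.1]
eef_rot: [-1.572, 0.0, -1.581]
wrist_force: [-0.3, -0.0, 0.3]
finger_gap: 0.6
side A [57.7, 57.2, 57.6, 57.8, 57.7]
side B [57.9, 57.7, 57.9, 57.7, 58.2]
side s1 [57.9, 57.9, 57.6]
side s2 [57.6, 57.7, 57.7]
side s3 [57.6, 57.7, 57.8]
side s4 [57.6, 57.7, 57.6]
top A [57.9, 58.1, 58.4, 57.7, 58.2]
top B [58.2, 58.2, 58.4, 58.4, 58.7]
top s1 [58.6, 58.4, 58.1]
top s2 [58.0, 58.1, 58.0]
top s3 [58.3, 58.0, 58.4]
top s4 [58.1, 58.2, 58.3]
15.8 [ 412.7 -268.4  199. ] [0.4 0.8 0.4]
0.9959537760416667 847.351 851.7997
((567.2725830078125, 74.58295440673828), (135.5311279296875, 188.10130310058594), 89.43631744384766)
```

```bash
ls pics
```

```text
full5.png
s1.png
s2.png
s3.png
s4.png
s5.png
side0.png
sidecrop.png
top0.png
topcrop.png
```

View pics/full5.png

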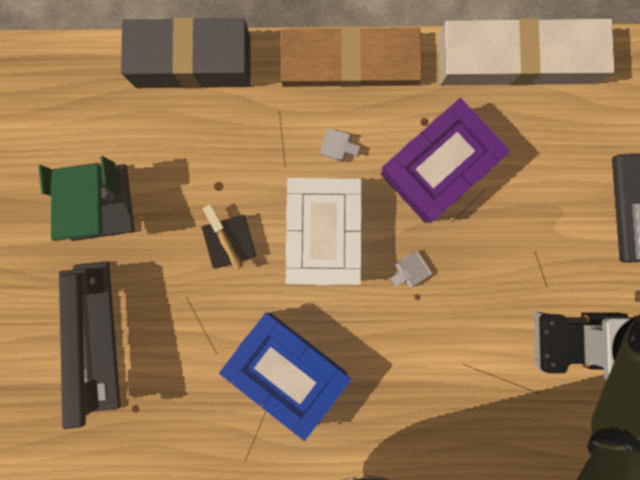

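View pics/s5.png

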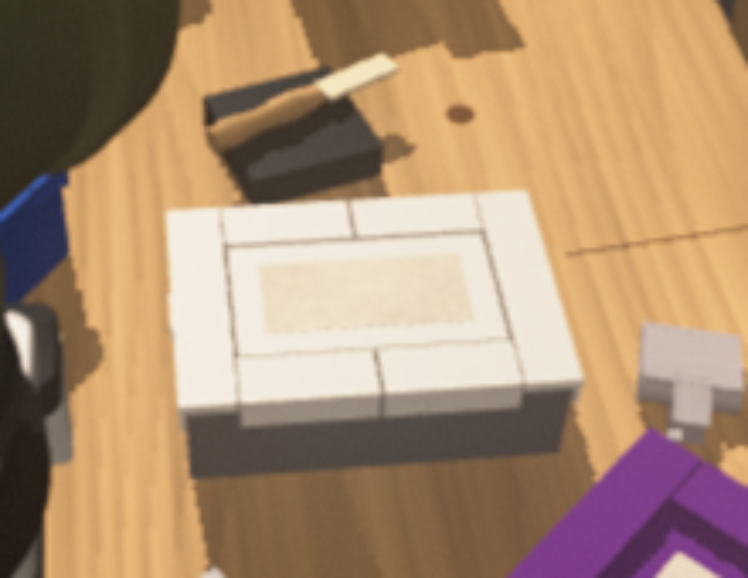

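The whole rim is flat at 58 mm. The box is in the same place (top 324,231), the clamps, slate, folder and look-alikes haven't moved, and the hand is clear at top (580,345).

```bash
python3 -c "
from cell import order;print(order.sign_off())"
```

```text
the job is handed in; nothing more can be done
None
```

The card box's lid is fully clipped and I've handed the job in, at about 16 s on the clock. With the closed fingertips I pressed both short-end sections first, and checked they were down. Then I pressed the four long-side sections: side_2, side_1, side_4 and side_3.

- **Rim:** in the last check, both cameras read every section at about 57–59 mm, which matches the 58 mm shut height. Before pressing, all six were at about 66 mm.
- **Box and desk:** the box sits where it did, within the measuring error of 1–2 mm. The clamps, slate, bone folder and the blue and purple boxes look unmoved in the pictures.
- **Hand and forces:** the hand finished clear, about 200 mm above the desk. The highest wrist force I read was about 7 N, though I only read it at the end of each move.
- **Checks that gave nothing:** the top camera returned no usable height readings in the check after the first press. I left it out of the later mid-job checks and relied on the side camera until the end. Side_4 showed only about 1 N at the bottom of its press, where the others gave 4–7 N, but both cameras show it shut.

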